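# Turn the dryer's heat up one click and start it

## Task

Two white dryer controllers stand on the kitchen table: the heat controller has the wide thumbwheel, the fan controller the narrow one. With a fingertip, roll the top of the wide wheel towards the button on its own box until it clicks into the next position, exactly one click from where it stands, and take the finger off it; then press the button on that box fully down and let it come up. Work gently, by touch only: do not pinch the wheel, shove or lift the boxes, work the fan controller or move the other things on the table.

Things in the scene. Friction and masses are not known exactly. Their poses are not given: they have to be found in the camera images.
- heat_unit: The heat controller, the one to work: white plastic controller box standing loose on the table on four rubber feet, 150 x 90 x 64 mm (x, y, z), about 1.2 kg. Origin: centre of its underside, z up. On its top (z = 64 mm) are a knurled black thumbwheel at x = -30 mm, its axle along y, and a round push button at x = +45 mm. Its wheel is 24 mm wide. Pushes along the table of more than about 5 N make the box slide.
- heat_crown (a point): Topmost point of the heat wheel at rest, on the middle of its width: 82 mm above the box's underside, 18 mm above its top. The wheel has 32 mm radius, so its axle lies 32 mm below this point. Axes as the box: x points to the button, y along the axle. The point does not turn or sink with the wheel.
- heat_wheel (a joint): Turn of the heat wheel in rad: 0 at the start, in a detent; grows as its top rolls towards the button (box +x). Detents every 0.6 rad (19 mm of rim), range -1.2 to 1.8. Steel lines across the rim mark them; the one in force is level with two steel marks on the box beside the wheel. Between detents it is pulled to the nearer one, with up to about 2 N at the rim. Rubbery: friction with a fingertip about 0.5 or more.
- heat_mount (a joint): How far the spring-mounted heat wheel is pressed down into its box, in m: 0 at rest, at most 0.006. It starts to sink at about 2 N and takes 1.5 N more per mm.
- heat_cheek_left: Thin metal disc on the +y side face of the heat wheel (60 mm across). Origin: the wheel's centre, on the axle. Turns with the wheel. Pressing both side discs at once counts as pinching.
- heat_cheek_right: The like disc on the -y side face of the heat wheel.
- heat_button (a joint): Travel of the heat box's button in m: 0 up, 0.006 fully down; springs back. Fully down takes 4 N.
- heat_button_top (a point): Centre of the top of the heat box's button, 24 mm across, 76 mm above the box's underside. Moves with the button.
- fan_unit: The fan controller, to be left alone: white plastic controller box standing loose on the table on four rubber feet, 150 x 90 x 64 mm (x, y, z), about 1.2 kg. Origin: centre of its underside, z up. On its top (z = 64 mm) are a knurled black thumbwheel at x = -30 mm, its axle along y, and a round push button at x = +45 mm. Its wheel is 10 mm wide.
- fan_wheel (a joint): Turn of the fan wheel in rad, 0 at the start; leave alone.
- fan_button (a joint): Travel of the fan box's button in m, 0 up, 0.006 down; leave alone.
- spice_jar: Bystander: amber jar, 44 mm wide, 85 mm high, stands between the boxes. Origin under its centre.
- cup: Bystander: white cup, 52 mm wide, 60 mm high, stands between the boxes. Origin under its centre.
- spoon: Bystander: spoon with a wooden handle, 200 mm long, lying.
- oil: Bystander: green bottle, 56 mm wide, 150 mm high.
- mug: Bystander: white mug, 76 mm wide, 85 mm high.
- tin: Bystander: tin can, 66 mm wide, 100 mm high.
Not all that is in view belongs to the job. What is shaped like the heat_unit but brown or pink is not meant.

How it is judged:
By the outcome, as a careful person would: the job done as asked, in the order asked, and still so for the second after the job is handed in, with the robot touching nothing.
It also fails if it takes over 42 s, if anything falls off the work surface, if the arm or the gripper's body presses on something with over 40 N, if the wrist force passes 120 N, or if a joint passes its speed limit or range.

## Robot

A 6-joint arm with a two-finger parallel gripper is mounted at the origin on the work surface. World frame = base frame: x ahead of the robot, y to its left, z up, the work surface at z = 0. Lengths are in m, angles in degrees, forces in N, time in s.
With the tool pointing down it reaches from about 0.25 to 0.725 m from the base axis. Payload 4 kg.
Tool frame: the origin (TCP) lies at the very end of the fingers, on their centre line; the grasp point (between the pads) lies 19 mm behind it; x points along the fingers, y is the direction in which the jaws open and shut, and the axes are right-handed (so a half turn about x gives the same grasp; the last joint's range is limited). The gripper opens to 85 mm and grips with 20 to 120 N. Pads are 22 mm wide; open, the fingers measure 114 mm over their backs; the gripper's body (76 mm by 85 mm) begins 54 mm behind the grasp point. The pads swing forward as they close: fully open they stand 13 mm farther back than shut.
Start: joints at [-74.542, 13.785, 0.286, 76.501, 0, 90], TCP at [0.133, -0.482, 0.231] pointing down, gripper open.
Joint ranges: [-155.79, 155.79], [-60.16, 107.12], [-62.33, 73.08], [-114, 123.19], [-81.49, 82.49], [-180, 180]. Speed limits (degrees/s): [159.86, 159.86, 180, 180, 180, 180].

## Interface

Orientations are given as a 3x3 rotation matrix whose columns are the frame's x, y, z axes.
In Python, from station import read_state, imaging, bot gives the robot as it stands.
- The arm moves only by the shell command python3 -m handwheel 'ROWS' [OPENING] [FORCE]. ROWS is JSON, a list of rows, each a list of 2 entries, a list of its own where there are three numbers: the shift along the tool's x, y, z in m, then the turn about the tool's x in rad. In form: [[[dx, dy, dz], yaw], ...]. A call has 1 to 5 rows; each row shifts and turns the commanded pose from where the row before left it, along the tool's axes as they then stand; what a row does not reach is not made up. A row lasts 1/8 s, in which the tool goes at most 62.5 mm and 10.7 degrees, less where a joint would pass 70% of its speed; a pose out of reach is approached as far as the arm can. A call is refused whole if a number of a shift passes 0.0625 or a number of a turn 0.188, either way. A call with a gripper value outside its range is refused whole. OPENING is the opening, from 0 (shut) to 1 (fully open), set as the call begins (- or left out, the last holds). The fingers move at their own pace and stop on an object; FORCE is the grip in N (left out, the last holds). Time passes only in rows, so rows that do not move let the fingers close. It gives the time, the measured TCP pose, the force and the opening at its end, in the units of the state.
- read_state(): the state, without advancing time (a new reading comes with each control period).
- imaging.grab_frame(name): name is "scene" or "side" or "wrist"; returns (picture, depth): 480x640x3 uint8, red, green, blue; 480x640 float32, m along the optical axis (not along the pixel's ray), 0 where there is no reading.
- imaging.get_calibration(name): a dict with "intrinsics" (3x3 intrinsics, pixels), "k1" (the pictures are not rectified: a ray, as slopes to the right and down, at radius r is drawn at 1 + k1 r^2 times it, then the intrinsics apply), "T" (4x4, takes a point from camera to world coordinates). Camera axes: x right, y up, looking along -z (the intrinsics and any distortion apply to the point x, -y, -z); pixel columns grow to the right and rows downward; lengths in m; the calibration is good to about 2 mm. A picture is of the moment at which its call begins: read the wrist's pose just before it. get_calibration takes no time and is no camera call; for the wrist camera it gives the pose at the moment of the call.
- bot.finish_job(): hands the job in, once; it reports no verdict.
The state is a dict: "time": time; "qpos": joint angles; "qd": joint speeds; "joint_torque": joint torques, N m; "position": TCP position; "eef_rot": TCP orientation; "wrist_force": force on the tool from outside, world axes, zero at the start; "wrist_torque": the same for the moment, N m; "gripper_width": finger opening in m.
Only numpy, scipy, OpenCV 4.12 (cv2) and the standard library are available. Lean on these libraries where they do the work, as an engineer would, in place of code of your own. Each camera call takes 0.05 s, during which the arm holds its last target. There are 200 camera calls.

## Working session

There is one attempt and no reset: what is moved stays moved. The work goes in short steps, Python scripts to look and compute and a shell command to move; the robot and the scene stay as the last step left them, time stands still between calls to the robot, and variables do not carry over. Pictures are saved under pics/ and viewed, about 8 in all and at most 12, crops included, and the job is handed in when it is done.

```bash
mkdir -p pics; ls; cat > h.py <<'E'
import numpy as np, cv2
from station import read_state, imaging, bot
def save(n,f,crop=None,s=1):
    p=cv2.cvtColor(f,cv2.COLOR_RGB2BGR)
    if crop: p=p[crop[1]:crop[3],crop[0]:crop[2]]
    if s!=1: p=cv2.resize(p,None,fx=s,fy=s,interpolation=cv2.INTER_CUBIC)
    cv2.imwrite('pics/'+n,p)
def rays(c,uv):
    K=np.array(c['intrinsics']);T=np.array(c['T'])
    u=cv2.undistortPoints(np.array(uv,float).reshape(-1,1,2),K,np.array([c['k1'],0,0,0],float)).reshape(-1,2)
    d=np.c_[u[:,0],-u[:,1],-np.ones(len(u))]
    return T[:3,3],d@T[:3,:3].T
def onplane(c,uv,z):
    o,d=rays(c,uv); return o+d*((z-o[2])/d[:,2])[:,None]
def bydepth(c,uv,dep):
    o,d=rays(c,uv); z=np.array([dep[int(v),int(u)] for u,v in uv]); return o+d*z[:,None]
E
python3 - <<'E'
from h import *
import pickle
D={}
for n in("scene","side","wrist"):
    c=imaging.get_calibration(n);f,d=imaging.grab_frame(n);D[n]=(c,f,d);save(n+'.png',f)
    print(n,np.round(c['T'],3).tolist(),c['k1'],np.round(c['intrinsics'],1).tolist())
pickle.dump(D,open('D.pkl','wb'));s=read_state();print({k:np.round(v,3).tolist() for k,v in s.items()})
E
```

```text
pics
scene [[0.34, -0.737, 0.584, 0.968], [0.94, 0.265, -0.214, -0.261], [0.003, 0.622, 0.783, 0.73], [0.0, 0.0, 0.0, 1.0]] -0.005143105183324147 [[454.5, 0.0, 320.6], [0.0, 454.5, 233.3], [0.0, 0.0, 1.0]]
side [[-0.999, 0.034, -0.033, 0.44], [-0.047, -0.681, 0.731, 0.582], [0.002, 0.732, 0.682, 0.685], [0.0, 0.0, 0.0, 1.0]] 0.0018520838091682355 [[454.9, 0.0, 317.0], [0.0, 454.9, 230.2], [0.0, 0.0, 1.0]]
wrist [[0.266, 0.92, 0.287, 0.206], [-0.964, 0.255, 0.078, -0.462], [-0.001, -0.298, 0.955, 0.373], [0.0, 0.0, 0.0, 1.0]] -0.024357512609974378 [[404.0, 0.0, 321.0], [0.0, 404.0, 240.8], [0.0, 0.0, 1.0]]
{'time': 0.15, 'qpos': [-74.541, 13.822, 0.23, 76.502, 0.001, 90.001], 'qd': [-0.023, -0.107, 0.204, 0.046, -0.019, -0.008], 'joint_torque': [0.001, -37.263, 25.264, 0.012, 0.0, -0.0], 'position': [0.133, -0.481, 0.231], 'eef_rot': [[-0.0, 0.267, -0.964], [0.002, -0.964, -0.267], [-1.0, -0.002, -0.0]], 'wrist_force': [0.137, -0.245, -0.001], 'wrist_torque': [0.038, -0.024, -0.039], 'gripper_width': 0.085}
```

View pics/scene.png

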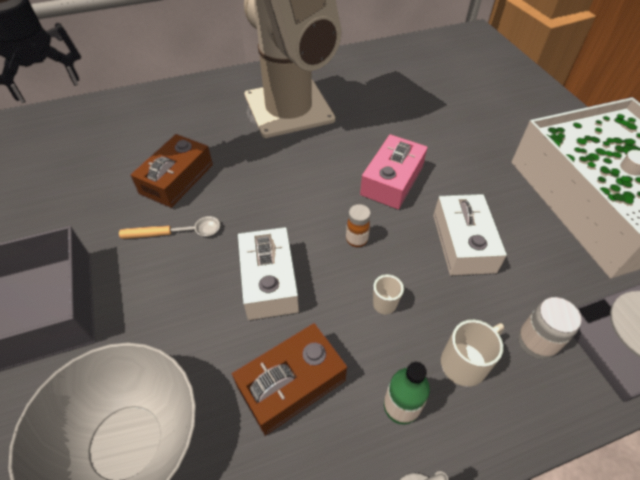

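View pics/side.png

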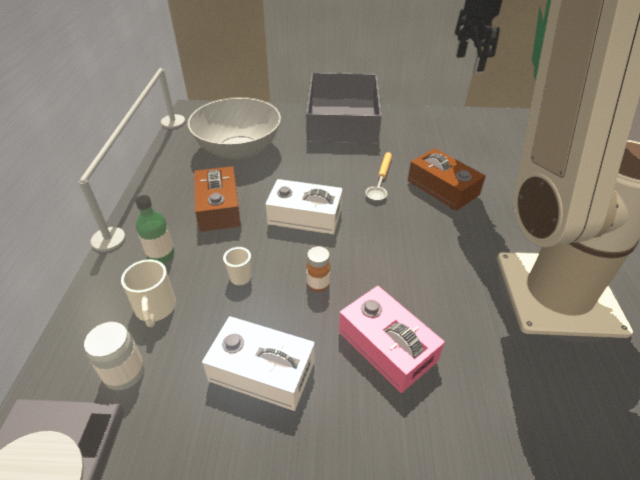

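The scene view shows two white boxes. The left one (267,272) has the wide wheel at about (264,248) and its button at (268,283). In the side view the same box is at (305,205), with its button at (285,191). The fan box is at (468,235) in the scene view.

```bash
python3 - <<'E'
from h import *
import pickle
D=pickle.load(open('D.pkl','rb'))
B={}
for n,crop,cen in(("scene",(225,215,310,330),(267,262)),("side",(255,170,355,240),(303,196))):
    c,f,d=D[n]
    x0,y0,x1,y1=crop
    # 3D points by depth within crop -> check, and top plane of white
    vv,uu=np.mgrid[y0:y1,x0:x1];uv=np.c_[uu.ravel(),vv.ravel()]
    P=bydepth(c,uv,d); col=f[uv[:,1],uv[:,0]].astype(int)
    white=(col.min(1)>150)
    top=P[white&(P[:,2]>.056)&(P[:,2]<.072)]
    print(n,'white top n',len(top),'z',np.median(top[:,2]))
    r=cv2.minAreaRect((top[:,:2]*1000).astype(np.float32));print('rect mm',r)
    w=P[(P[:,2]>.073)]; print('above: n',len(w),'zmax',w[:,2].max())
    # button: dark-ish pixels with z in .07-.08 ; split via y
    np.set_printoptions(precision=4,suppress=True)
    lab=(w[:,2]<.079)
    k=cv2.kmeans(w[:,:2].astype(np.float32),2,None,(3,50,1e-4),5,cv2.KMEANS_PP_CENTERS)
    for i in(0,1):
        q=w[k[1].ravel()==i];print('cluster',len(q),q.mean(0),'zmax',q[:,2].max(),'range',q.min(0),q.max(0),cv2.minAreaRect((q[:,:2]*1000).astype(np.float32)))
    save(n+'_c.png',f,crop,4)
a=cv2.imread('pics/scene_c.png');b=cv2.imread('pics/side_c.png')
h=max(a.shape[0],b.shape[0]);f=lambda i:cv2.copyMakeBorder(i,0,h-i.shape[0],0,0,0)
cv2.imwrite('pics/both.png',np.hstack([f(a),f(b)]));print(h)
E
```

```text
scene white top n 2785 z 0.06557754518700176
rect mm ((501.9461364746094, -194.58831787109375), (90.15576171875, 153.6619873046875), 80.1006088256836)
above: n 470 zmax 0.7302400256002807
cluster 421 [ 0.5013 -0.1945  0.0795] zmax 0.08734051834711898 range [ 0.4502 -0.2139  0.0731] [ 0.5586 -0.175   0.0873] ((504.24713134765625, -194.8995361328125), (23.905689239501953, 110.8077163696289), 80.26815795898438)
cluster 49 [ 0.968  -0.2612  0.7302] zmax 0.7302400256002807 range [ 0.968  -0.2612  0.7302] [ 0.968  -0.2612  0.7302] ((967.9940185546875, -261.2031555175781), (0.0, 0.0), 0.0)
side white top n 1537 z 0.06251327362262049
rect mm ((502.7096862792969, -193.02102661132812), (94.96302795410156, 150.82362365722656), 80.23753356933594)
above: n 247 zmax 0.6850364363631708
cluster 220 [ 0.4915 -0.1888  0.077 ] zmax 0.08317021952172565 range [ 0.4492 -0.211   0.073 ] [ 0.5569 -0.1728  0.0832] ((502.8877258300781, -193.8939666748047), (27.300880432128906, 109.56868743896484), 79.64846801757812)
cluster 27 [0.4402 0.5823 0.685 ] zmax 0.6850364363631708 range [0.4402 0.5823 0.685 ] [0.4402 0.5823 0.685 ] ((440.1990051269531, 582.341064453125), (0.0, 0.0), 0.0)
460
```

View pics/both.png

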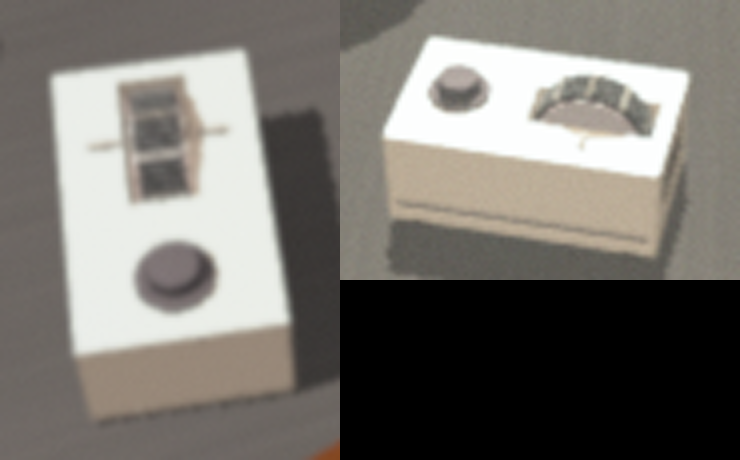

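Box centre is about (0.502, -0.194), with the button axis at -10°. Both views agree on this, and the sizes and heights match the text. Next I move above the wheel with the fingers shut.

```bash
python3 -m handwheel '[[[0,-0.0245,-0.0496],0],[[0,-0.0245,-0.0496],0],[[0,-0.0245,-0.0496],0],[[0,-0.0245,-0.0496],0],[[0,-0.0245,-0.0496],0]]' 0; python3 -m handwheel '[[[0,-0.0245,-0.0496],0],[[0,-0.0245,-0.0496],0],[[0,-0.0245,-0.0496],0],[[0,0,0],0.148],[[0,0,0],0.148]]'; python3 -m handwheel '[[[0,0,0],0.147],[[0,0,0],0],[[0,0,0],0]]'
cat > rel.py <<'E'
from h import *
s=read_state();R=np.array(s['eef_rot']);p=np.array(s['position'])
a=np.deg2rad(-9.9);X=np.array([np.cos(a),np.sin(a),0]);Y=np.array([-X[1],X[0],0])
C=np.array([.5022,-.1940,0])
crown=C-.03*X+[0,0,.082];but=C+.045*X+[0,0,.076]
np.set_printoptions(precision=4,suppress=True)
print('t',s['time'],'tcp',p,'ty',R[:,1],'F',np.array(s['wrist_force']))
print('in box axes rel crown',[float((p-crown)@v) for v in (X,Y,[0,0,1])],'rel button',(p-but)@X)
print('yaw err rad',np.arctan2(R[:,1]@X,-R[:,1]@Y))
print('tool shift to crown',R.T@(crown-p),'to button',R.T@(but-p))
E
python3 rel.py; python3 - <<'E'
from h import *
import pickle
c=imaging.get_calibration('wrist');f,d=imaging.grab_frame('wrist');pickle.dump((c,f,d),open('W.pkl','wb'));save('w1.png',f)
E
```

```text
time: 0.78
position: [0.3406, -0.2963, 0.2312]
eef_rot: [[-0.0, 0.266, -0.964], [0.0, -0.964, -0.266], [-1.0, -0.0, 0.0]]
wrist_force: [1.0, -0.5, 0.2]
gripper_width: 0.0
time: 1.4
position: [0.4638, -0.1861, 0.2307]
eef_rot: [[-0.001, -0.029, -1.0], [0.0, -1.0, 0.029], [-1.0, -0.0, 0.001]]
wrist_force: [0.4, -0.9, 0.1]
gripper_width: 0.0002
time: 1.78
position: [0.4633, -0.1872, 0.2311]
eef_rot: [[-0.0, -0.17, -0.985], [0.0, -0.985, 0.17], [-1.0, -0.0, 0.0]]
wrist_force: [0.5, 0.5, -0.2]
gripper_width: -0.0002
t 1.775 tcp [ 0.4633 -0.1872  0.2311] ty [-0.1704 -0.9854 -0.0001] F [ 0.4575  0.476  -0.2214]
in box axes rel crown [-0.009446794465135515, -1.4655993153688549e-05, 0.1491262243705161] rel button -0.08444679446513556
yaw err rad 0.0015367625661293417
tool shift to crown [ 0.1491  0.     -0.0095] to button [ 0.1551  0.0001 -0.0845]
```

View pics/w1.png

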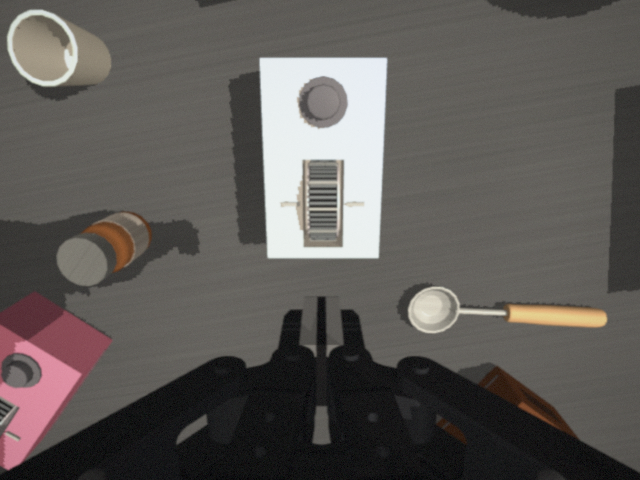

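The wrist view shows the white heat box with corners (260,58), (387,58), (380,258) and (268,258). The wheel is centred at (322,205), the button top at (323,101), and the shut fingertips at (322,300), in line with the wheel. I'll cross-check the positions with this view.

```bash
python3 - <<'E'
from h import *
import pickle
np.set_printoptions(precision=4,suppress=True)
c,f,d=pickle.load(open('W.pkl','rb'))
m=cv2.inRange(f,(170,170,170),(255,255,255));n,l,st,ce=cv2.connectedComponentsWithStats(m)
i=l[150,280];q=np.argwhere(l==i)[:,::-1]
hull=cv2.convexHull(q.astype(np.int32)).reshape(-1,2)
P=onplane(c,hull,.064);r=cv2.minAreaRect((P[:,:2]*1000).astype(np.float32));print(r, np.median(d[l==i]))
print('white z by depth',np.median(bydepth(c,q,d)[:,2]))
print('button',onplane(c,[(323,101)],.076),bydepth(c,[(323,101)],d),'wheel crown',onplane(c,[(322.5,203)],.082),bydepth(c,[(322,203)],d))
E
```

```text
((502.6685791015625, -196.07472229003906), (90.48612976074219, 149.2699737548828), 80.16515350341797) 0.3027228
white z by depth 0.06401376424258706
button [[ 0.5472 -0.2038  0.076 ]] [[ 0.5472 -0.2038  0.0771]] wheel crown [[ 0.477  -0.1913  0.082 ]] [[ 0.4771 -0.191   0.0824]]
```

```bash
python3 -m handwheel '[[[0.05,0,0],0],[[0.05,0,0],0],[[0.03,0,0],0],[[0,0,0],0],[[0,0,0],0]]'; python3 rel.py
```

```text
time: 2.45
position: [0.4644, -0.1877, 0.1026]
eef_rot: [[0.002, -0.172, -0.985], [-0.001, -0.985, 0.172], [-1.0, 0.0, -0.002]]
wrist_force: [0.8, -0.5, 0.1]
gripper_width: 0.0001
t 2.45 tcp [ 0.4644 -0.1877  0.1026] ty [-0.172  -0.9851  0.0004] F [ 0.827  -0.5024  0.0972]
in box axes rel crown [-0.008318570225561726, -0.0002673817226063974, 0.020580273982505726] rel button -0.08331857022556177
yaw err rad -8.227822238502088e-05
tool shift to crown [ 0.0206 -0.0003 -0.0083] to button [ 0.0267 -0.0003 -0.0833]
```

```bash
python3 -m handwheel '[[[0.008,0.001,0.001],0],[[0.007,0,0],0],[[0,0,0],0]]'; python3 -m handwheel '[[[0.002,0,0],0],[[0.002,0,0],0],[[0,0,0],0],[[0,0,0],0]]';  python3 rel.py
```

```text
time: 2.82
position: [0.4619, -0.1879, 0.086]
eef_rot: [[-0.001, -0.172, -0.985], [0.0, -0.985, 0.172], [-1.0, -0.0, 0.001]]
wrist_force: [0.1, 0.7, -0.1]
gripper_width: 0.0002
time: 3.32
position: [0.4624, -0.1881, 0.0824]
eef_rot: [[0.0, -0.172, -0.985], [-0.0, -0.985, 0.172], [-1.0, 0.0, -0.0]]
wrist_force: [0.7, 0.7, -0.7]
gripper_width: -0.0001
t 3.325 tcp [ 0.4624 -0.1881  0.0824] ty [-0.1723 -0.985   0.    ] F [ 0.6909  0.7388 -0.6732]
in box axes rel crown [-0.010265953923815758, -0.0010101797046239125, 0.0003601121728684237] rel button -0.08526595392381581
yaw err rad -0.00037551696369566466
tool shift to crown [ 0.0004 -0.001  -0.0103] to button [ 0.0064 -0.001  -0.0853]
```

```bash
python3 -m handwheel '[[[0.0015,0,0],0],[[0,0,0],0],[[0,0,0],0]]'; python3 -m handwheel '[[[0.0015,0,0],0],[[0,0,0],0],[[0,0,0],0]]';  python3 rel.py
```

```text
time: 3.7
position: [0.4626, -0.1882, 0.0811]
eef_rot: [[0.001, -0.172, -0.985], [-0.0, -0.985, 0.172], [-1.0, 0.0, -0.001]]
wrist_force: [-0.1, 0.1, 3.0]
gripper_width: 0.0001
time: 4.08
position: [0.4626, -0.1882, 0.0796]
eef_rot: [[0.001, -0.172, -0.985], [-0.0, -0.985, 0.172], [-1.0, 0.0, -0.001]]
wrist_force: [-0.7, -0.1, 6.1]
gripper_width: 0.0001
t 4.075 tcp [ 0.4626 -0.1882  0.0796] ty [-0.1723 -0.985   0.0002] F [-0.6883 -0.1366  6.0921]
in box axes rel crown [-0.00998681680407136, -0.0010729317759668288, -0.00235269362673364] rel button -0.0849868168040714
yaw err rad -0.0004263127321412286
tool shift to crown [-0.0023 -0.0011 -0.01  ] to button [ 0.0037 -0.0011 -0.085 ]
```

Contact came at the crown height (0.082), and the load is now 6 N. Now I roll it gently.

```bash
for i in 1; do python3 -m handwheel '[[[0,0,-0.002],0],[[0,0,-0.002],0],[[0,0,-0.002],0]]' | grep -E 'pos|force'; python3 -m handwheel '[[[0,0,-0.002],0],[[0,0,0],0]]'| grep -E 'pos|force'; python3 rel.py; done
```

```text
position: [0.4676, -0.189, 0.0794]
wrist_force: [-2.2, 1.1, 5.0]
position: [0.4702, -0.1895, 0.0796]
wrist_force: [-1.3, -0.0, 6.0]
t 4.7 tcp [ 0.4702 -0.1895  0.0796] ty [-0.1724 -0.985   0.0001] F [-1.2578 -0.0354  5.9845]
in box axes rel crown [-0.002263898576014952, -0.0010408932143922238, -0.002427276796588232] rel button -0.077263898576015
yaw err rad -0.00042806476678516686
tool shift to crown [-0.0024 -0.001  -0.0023] to button [ 0.0036 -0.0011 -0.0773]
```

Horizontal force is about 2 N, rising and then easing, as a detent should. Continuing past halfway.

```bash
python3 -m handwheel '[[[0,0,-0.002],0],[[0,0,-0.002],0],[[0,0,-0.002],0]]' | grep -E 'pos|force'; python3 -m handwheel '[[[0,0,-0.002],0],[[0,0,-0.002],0]]'| grep -E 'pos|force';python3 -m handwheel '[[[0,0,-0.001],0],[[0,0,0],0]]'| grep -E 'pos|force'; python3 rel.py
```

```text
position: [0.4776, -0.1908, 0.0801]
wrist_force: [2.0, -0.4, 4.7]
position: [0.4805, -0.1913, 0.0796]
wrist_force: [1.1, 0.3, 5.3]
position: [0.4813, -0.1914, 0.0796]
wrist_force: [0.8, 0.0, 5.9]
t 5.575 tcp [ 0.4813 -0.1914  0.0796] ty [-0.1723 -0.9851  0.0001] F [0.7929 0.0374 5.9431]
in box axes rel crown [0.008996166810360622, -0.0010471893692972163, -0.0024489526001603146] rel button -0.06600383318963943
yaw err rad -0.000331196106485817
tool shift to crown [-0.0025 -0.001   0.009 ] to button [ 0.0036 -0.0011 -0.066 ]
```

The force changed sign, so the wheel is now drawn to the next detent. I'll lift off and look.

```bash
python3 -m handwheel '[[[-0.004,0,0],0],[[-0.02,0,0],0],[[-0.05,0,0.01],0],[[-0.05,0,0.01],0],[[-0.0275,0,0],0]]'; python3 -m handwheel '[[[0,0,0],0],[[0,0,0],0],[[0,0,0],0]]'|tail -2; python3 - <<'E'
from h import *
import pickle
np.set_printoptions(precision=4,suppress=True)
c0,f0,_=pickle.load(open('W.pkl','rb'))
c=imaging.get_calibration('wrist');f,d=imaging.grab_frame('wrist');pickle.dump((c,f,d),open('W2.pkl','wb'));
a=f0[40:265,250:400];b=f[40:265,250:400]
save('w2.png',np.hstack([a,b]),None,2.5)
for cc,ff in((c0,f0),(c,f)):
    m=cv2.inRange(ff,(170,170,170),(255,255,255));n,l,st,ce=cv2.connectedComponentsWithStats(m)
    q=np.argwhere(l==l[150,280])[:,::-1];P=onplane(cc,cv2.convexHull(q.astype(np.int32)).reshape(-1,2),.064)
    print(cv2.minAreaRect((P[:,:2]*1000).astype(np.float32)))
E
```

```text
time: 6.2
position: [0.4608, -0.1879, 0.2329]
eef_rot: [[0.001, -0.173, -0.985], [-0.001, -0.985, 0.173], [-1.0, 0.001, -0.001]]
wrist_force: [0.2, 0.0, -0.3]
gripper_width: -0.0001
wrist_force: [0.7, -0.0, -1.5]
gripper_width: 0.0005
((502.6685791015625, -196.07472229003906), (90.48612976074219, 149.2699737548828), 80.16515350341797)
((502.5487976074219, -196.10647583007812), (90.5328598022461, 149.48672485351562), 80.06918334960938)
```

View pics/w2.png

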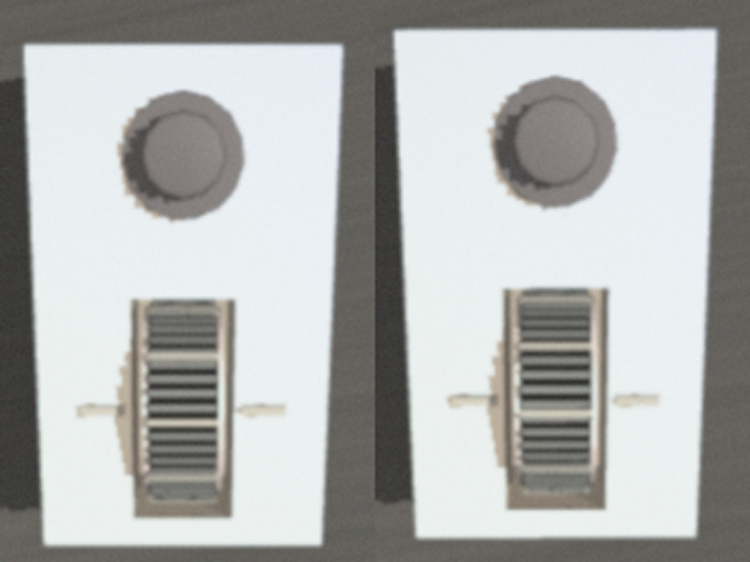

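The wheel stands in a detent again: the lines are level with the marks, and the right panel has the same spacing as the left. The force reversed mid-roll, which shows one crossing. The box moved less than 0.2 mm. Next is the button.

```bash
python3 rel.py|tail -1; python3 -m handwheel '[[[0.03,0.001,-0.043],0],[[0.04,0,-0.043],0],[[0.05,0,0],0],[[0.018,0,0],0],[[0,0,0],0]]'; python3 -m handwheel '[[[0.008,0,0],0],[[0.004,0,0],0],[[0,0,0],0],[[0,0,0],0]]'; python3 rel.py
```

```text
tool shift to crown [ 0.147  -0.0007 -0.0128] to button [ 0.1528 -0.0007 -0.0878]
time: 7.25
position: [0.5437, -0.2028, 0.0896]
eef_rot: [[-0.006, -0.172, -0.985], [0.002, -0.985, 0.172], [-1.0, -0.001, 0.007]]
wrist_force: [0.1, -0.1, -0.4]
gripper_width: -0.0002
time: 7.75
position: [0.5462, -0.2038, 0.0815]
eef_rot: [[0.001, -0.172, -0.985], [-0.0, -0.985, 0.172], [-1.0, 0.0, -0.001]]
wrist_force: [0.1, -0.2, -0.8]
gripper_width: -0.0001
t 7.75 tcp [ 0.5462 -0.2038  0.0815] ty [-0.1723 -0.985   0.0002] F [ 0.0865 -0.1742 -0.8063]
in box axes rel crown [0.07507355353963491, -0.002109908890465086, -0.0004991519984348797] rel button 7.355353963485857e-05
yaw err rad -0.00042317498759532584
tool shift to crown [-0.0006 -0.0021  0.0751] to button [ 0.0055 -0.0021  0.0001]
```

```bash
python3 -m handwheel '[[[0.004,-0.0005,0],0],[[0.003,0,0],0],[[0.002,0,0],0],[[0,0,0],0]]'|grep -E 'pos|force'; python3 -m handwheel '[[[0.0015,0,0],0],[[0,0,0],0],[[0,0,0],0]]'|grep -E 'pos|force'; python3 -m handwheel '[[[0.001,0,0],0],[[0,0,0],0],[[0,0,0],0]]'|grep -E 'pos|force'
```

```text
position: [0.5462, -0.2032, 0.072]
wrist_force: [-0.3, -0.7, 3.3]
position: [0.5463, -0.2033, 0.0706]
wrist_force: [0.6, -0.4, 2.9]
position: [0.5463, -0.2032, 0.07]
wrist_force: [-0.2, 0.5, 6.7]
```

```bash
python3 -m handwheel '[[[0.0005,0,0],0],[[0,0,0],0],[[0,0,0],0]]'|grep -E 'pos|force'; python3 -m handwheel '[[[-0.004,0,0],0],[[-0.006,0,0],0],[[-0.02,0,0],0],[[-0.05,0,0.03],0],[[-0.05,0,0.055],0]]'; python3 -m handwheel '[[[-0.03,0,0],0],[[0,0,0],0],[[0,0,0],0],[[0,0,0],0]]'; python3 - <<'E'
from h import *
import pickle
np.set_printoptions(precision=4,suppress=True)
c=imaging.get_calibration('wrist');f,d=imaging.grab_frame('wrist')
save('w3.png',f)
m=cv2.inRange(f,(170,170,170),(255,255,255));n,l,st,ce=cv2.connectedComponentsWithStats(m)
q=np.argwhere(l==l[150,280])[:,::-1];P=onplane(c,cv2.convexHull(q.astype(np.int32)).reshape(-1,2),.064)
print(cv2.minAreaRect((P[:,:2]*1000).astype(np.float32)))
K=np.array(c['intrinsics']);p=np.linalg.inv(c['T'])@[.5469,-.2036,.076,1];u=K@[p[0],-p[1],-p[2]];u=u/u[2];print(u,bydepth(c,[u[:2]],d))
E
```

```text
position: [0.5462, -0.2032, 0.07]
wrist_force: [-2.0, -0.0, 9.7]
time: 10.0
position: [0.4703, -0.19, 0.1913]
eef_rot: [[-0.001, -0.172, -0.985], [0.0, -0.985, 0.172], [-1.0, 0.0, 0.001]]
wrist_force: [1.0, -0.0, 0.7]
gripper_width: 0.0
time: 10.5
position: [0.4701, -0.1897, 0.219]
eef_rot: [[-0.003, -0.172, -0.985], [0.001, -0.985, 0.172], [-1.0, -0.001, 0.004]]
wrist_force: [0.1, -0.6, -0.4]
gripper_width: -0.0001
((502.3031005859375, -195.99642944335938), (90.4910888671875, 150.21975708007812), 80.14677429199219)
[320.8461 111.098    1.    ] [[ 0.5471 -0.2036  0.0761]]
```

View pics/w3.png

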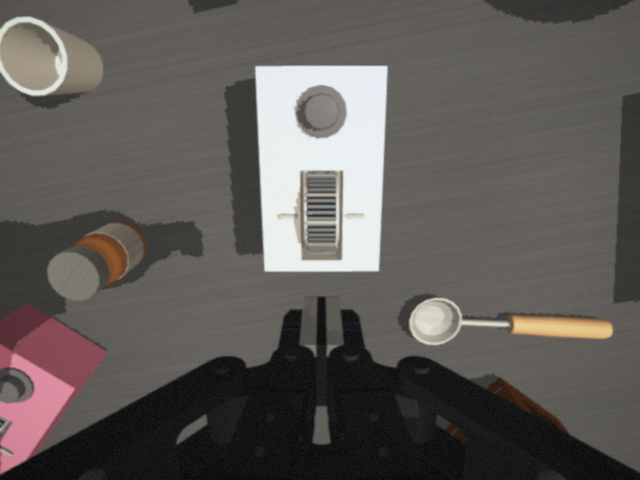

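The picture shows the heat box unmoved, the button up again at (321,111) with its top at 76 mm, and a wheel line at the marks (320,218). The gripper is clear of everything.

```bash
python3 -c "from station import bot;print(bot.finish_job())"
```

```text
the job is handed in; nothing more can be done
None
```

I rolled the heat wheel one click towards its button, lifted the finger off, pressed that box's button fully down and let it come up. I handed the job in at about 10.6 s with the gripper 0.14 m clear above the box. No verdict was reported.

- **Wheel:** I rolled it with the shut fingertips at about 6 N down and about 2 N sideways, over 19 mm. The sideways force changed sign midway, and a steel line was level with the box marks afterwards. Every detent looks the same in the pictures, so the count of exactly one click rests on that force change and the 19 mm stroke.
- **Button:** It stopped hard at 70 mm, at 6.7 to 9.7 N. Afterwards its top was back at 76 mm.
- **Box:** The heat box moved less than 0.5 mm in the wrist camera, which is within measuring error.
- **Disagreement:** The scene, side and wrist views differed by about 2 mm on the box's position across its width. I worked to a point between them.
- **Not checked:** I did not photograph the fan controller, oil, mug and tin again. The gripper never went near them.

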